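# Close the seed starter and press its vent knob home

## Robot

A 6-joint arm with a two-finger parallel gripper is mounted at the origin on the work surface. World frame = base frame: x ahead of the robot, y to its left, z up, the work surface at z = 0. Lengths are in m, angles in rad, forces in N, time in s.
With the tool pointing down it reaches from about 0.35 to 0.775 m from the base axis. Payload 7.3 kg.
Tool frame: the origin (TCP) lies midway between the tips of the shut fingers; the grasp point (between the pads) lies 19 mm behind it; x points along the fingers, z is the direction in which the jaws open and shut, and the axes are right-handed (so a half turn about x gives the same grasp; the last joint's range is limited). The gripper opens to 92 mm and grips with 3 to 60 N. Pads are 19 mm wide; open, the fingers measure 130 mm over their backs; the gripper's body (75 mm by 190 mm) begins 47 mm behind the grasp point.
Start: joints at [1.107, 0.342, 1.524, -0, 1.275, -0.146], TCP at [0.164, 0.499, 0.227] pointing down, gripper open.
Joint ranges: [-2.53, 2.53], [-0.77, 2.02], [0.04, 2.7], [-1, 4.14], [0.28, 2.66], [-3.11, 3.11]. Speed limits (rad/s): [2.57, 2.57, 3.14, 3.14, 3.14, 3.14].

## Interface

Orientations are given as [roll, pitch, yaw] about the fixed x, y, z axes, in that order (R = Rz(yaw) Ry(pitch) Rx(roll)).
In Python, from cell import manip gives the robot as it stands.
- The arm moves only by the tool apply_moves, never from a script. Its arguments are lists of equal length, an entry for each row: "dp": the shift along the tool's x, y, z in units of 30 mm (1.0 is 30 mm), a list of three; "angular": the turn, a rotation vector about the tool's x, y, z in units of 8 degrees (1.0 is 8 degrees), a list of three; "claw": the finger opening in mm, from 0 to 91.8. A call has 1 to 12 rows; each row is the pose to reach, as a shift and turn from the pose commanded when the call began, along the tool's axes at that moment; what a row does not reach only later rows make up. A row lasts 1/8 s, in which the tool goes at most 62.5 mm and 10.7 degrees, less where a joint would pass 70% of its speed; a pose out of reach is approached as far as the arm can. A call with a gripper value outside its range is refused whole. The fingers move at their own pace and stop on an object; the grip force is fixed at half the most. Time passes only in rows, so rows that repeat a pose let the fingers close. It gives the time, the measured TCP pose, the force and the opening at its end, in the units of the state.
- manip.state(): the state, without advancing time (a new reading comes with each control period).
- manip.read_camera(name): name is "scene" or "top" or "wrist"; returns the picture (400x640x3 uint8, red, green, blue); there is no depth.
- manip.calibration(name): a dict with "camera_matrix" (3x3 intrinsics, pixels), "k1" (the pictures are not rectified: a ray, as slopes to the right and down, at radius r is drawn at 1 + k1 r^2 times it, then the intrinsics apply), "extrinsics" (4x4, takes a point from camera to world coordinates). Camera axes: x right, y up, looking along -z (the intrinsics and any distortion apply to the point x, -y, -z); pixel columns grow to the right and rows downward; lengths in m; the calibration is good to about 2 mm. A picture is of the moment at which its call begins: read the wrist's pose just before it. calibration takes no time and is no camera call; for the wrist camera it gives the pose at the moment of the call.
- manip.finish_job(): hands the job in, once; it reports no verdict.
Trained networks look in the newest picture that a camera, given by its name, has taken for a name from the list of things; names that differ only in an ending like _2 or _b are one class to them, and where a whole thing is asked for, a point or a joint stands for the part that bears it (a point fixed in the world has none). Each returns a list of dicts, best first, with "conf" (0 to 1); they miss things now and then, are a little off and sometimes report something else, mostly with a low value. They report only what shows in the picture. A call takes as long as a camera call. They do not tell look-alikes from the thing itself.
- manip.search_frame(camera, thing): "point" ([x, y, z] in m, in the coordinates of the camera as it stood for that picture, good to about 4 mm: the middle of the surface that is visible of it).
The state is a dict: "clock": time; "joint_pos": joint angles; "qd": joint speeds; "joint_efforts": joint torques, N m; "tcp_pos": TCP position; "orientation": TCP orientation; "wrist_force": force on the tool from outside, world axes, zero at the start; "wrist_torque": the same for the moment, N m; "gripper_width": opening from 0.0 (shut) to 1.0 (fully open).
Only numpy, scipy, OpenCV 4.12 (cv2) and the standard library are available. Lean on these libraries where they do the work, as an engineer would, in place of code of your own. Each camera call takes 0.05 s, during which the arm holds its last target.

## Task

Put the clear lid squarely onto the clear seed tray so that it sits flat on the rim all round, then push the orange knob fully onto the brass D-shaft on top of the lid, turned so that its flat matches the shaft's. Then press the knob down against the shaft's spring, more than halfway through its travel or to the stop, and finish while still holding it pressed down with the gripper. Leave the other things on the bench where they are.

Things in the scene. Friction and masses are not known exactly. Their poses are not given: they have to be found in the camera images.
- tray: clear seed tray with low black cell insert, open on top, fixed to the bench; outside 160 (x) by 120 (y) by 60 mm tall, walls 4 mm. Origin: centre of its underside, on the bench; z up. The lid's plate rests on its rim: the seated lid's origin is 48 mm above the tray's, with about 2 mm of play each way. The lid fits as well turned half round.
- lid: loose clear lid (0.18 kg), right way up on the bench. Origin: centre of its lower edge, z up. Green skirt, flaring below to 180 (x) by 140 (y) mm, guides it onto the tray. Plate 172 by 132 mm, from 12 to 16 mm above the origin. Central green tower, 40 by 40 mm, sides along x and y, from 16 to 50 mm: carry the lid by it. The brass D-shaft rises from it to 74 mm.
- shaft_top (a point): centre, on the round part's axis, of the top end of the upright brass D-shaft; moves with lid and shaft. Shaft 16 mm in diameter, one flat 4 mm from the axis facing this point's +x (= the lid's +x); z up. It stands 24 mm above the tower when not pressed, top edge chamfered 1.5 mm. It cannot turn in the lid.
- vent_shaft (a joint): how far the D-shaft is pressed down into the tower, in m: 0 up, 0.008 at its stop. Spring: starts to sink at about 3 N, 7 N at 0.004, 11 N at the stop; it springs back when let go.
- knob: loose orange knob (0.06 kg), upright, open end down. Origin: centre of its underside, z up. Round skirt 46 mm wide, 0 to 20 mm up; on it a bar grip 42 (x) by 14 (y) mm, 20 to 50 mm up; white line on the bar's +x half. D-bore from below on the z axis: 18 mm wide, 16 mm deep, flat 5 mm from the axis at +x: turn +x to the shaft's +x within 0.12 rad. Fully on, its origin is 16 mm below the shaft's top.
- planter: the glazed blue planter, a round pot 110 mm across at the rim and 100 mm tall. Origin: centre of its underside. Leave it alone.
- tamper: the round wooden tamper: 80 mm disc with a turned handle, 92 mm tall. Origin: centre of its underside. Leave it alone.
- clay_pot: a terracotta pot, 90 mm across at the rim, 80 mm tall. Origin: centre of its underside. Leave it alone.
- twine_tin: a round green tin, 66 mm across, 90 mm tall. Origin: centre of its underside. Leave it alone.
- seed_jar: a closed jar, 68 mm across, 100 mm tall. Origin: centre of its underside. Leave it alone.
- brush: a bench brush with a long handle, lying flat, its length along its x axis. Leave it alone.
There are look-alikes about, which are no part of the job. What is shaped like the tray but blue or turquoise is not meant.

How it is judged:
By the outcome, as a careful person would: the job done as asked, in the order asked, and still so for the second after the job is handed in, while the arm keeps its last pose, push and grip.
It also fails if it takes over 64 s, if anything falls off the work surface, if the arm or the gripper's body presses on something with over 40 N, if the wrist force passes 120 N, or if a joint passes its speed limit or range.

## Working session

There is one attempt and no reset: what is moved stays moved. The work goes in short steps, Python scripts to look and compute and a tool call to move; the robot and the scene stay as the last step left them, time stands still between calls to the robot, and variables do not carry over. Pictures are saved under pics/ and viewed, and the job is handed in when it is done.

Besides the shell and the picture viewer there is one more tool, called in YAML: its name, and indented under it one key for each argument. apply_moves: Moves the arm, as the interface text tells. Its arguments: {"type":"object","properties":{"dp":{"type":"array"},"angular":{"type":"array"},"claw":{"type":"array"}},"required":["dp","angular","claw"]}

```bash
mkdir -p pics; ls; cat > h.py <<'E'
import numpy as np, cv2, json
from cell import manip
def cal(n):
    c=manip.calibration(n); return np.array(c["camera_matrix"]),c["k1"],np.array(c["extrinsics"])
def shot(n,f):
    c=cal(n); im=np.array(manip.read_camera(n)); cv2.imwrite(f"pics/{f}.png",im[:,:,::-1]); np.savez(f"pics/{f}.npz",K=c[0],k1=c[1],T=c[2]); return im
def load(f):
    d=np.load(f"pics/{f}.npz"); return d["K"],float(d["k1"]),d["T"]
def pix2plane(c,uv,z):
    K,k1,T=c; x=(uv[0]-K[0,2])/K[0,0]; y=(uv[1]-K[1,2])/K[1,1]
    rd=np.hypot(x,y); r=rd
    for _ in range(50): r=rd/(1+k1*r*r)
    s=r/rd if rd>0 else 1
    d=T[:3,:3]@np.array([x*s,-y*s,-1]); o=T[:3,3]; t=(z-o[2])/d[2]; return o+t*d
def proj(c,p):
    K,k1,T=c; q=T[:3,:3].T@(np.array(p)-T[:3,3]); x=q[0]/-q[2]; y=-q[1]/-q[2]; s=1+k1*(x*x+y*y)
    return np.array([K[0,0]*x*s+K[0,2],K[1,1]*y*s+K[1,2]])
def find(n,t):
    c=cal(n); 
    return [(round(r["conf"],2),np.round(c[2][:3,:3]@np.array(r["point"])+c[2][:3,3],3).tolist(),np.round(proj(c,c[2][:3,:3]@np.array(r["point"])+c[2][:3,3])).tolist()) for r in manip.search_frame(n,t)]
E
python3 - <<'E'
from h import *
shot("scene","s0");shot("top","t0")
for n in("top","scene"):
    for t in("tray","lid","knob"): print(n,t,find(n,t))
print(manip.state())
E
```

```text
pics
top tray [(0.91, [0.261, 0.248, 0.007], [245.0, 282.0]), (0.81, [0.514, 0.216, 0.011], [259.0, 198.0]), (0.57, [0.367, -0.038, 0.006], [341.0, 249.0]), (0.18, [0.375, -0.448, 0.024], [478.0, 250.0])]
top lid [(0.71, [0.517, -0.261, 0.018], [416.0, 201.0])]
top knob [(0.48, [0.54, 0.02, 0.019], [324.0, 191.0])]
scene tray [(0.77, [0.519, 0.209, 0.037], [363.0, 190.0]), (0.7, [0.372, -0.036, 0.036], [273.0, 193.0]), (0.61, [0.273, 0.241, 0.035], [326.0, 154.0])]
scene lid [(0.97, [0.543, -0.27, 0.016], [227.0, 262.0]), (0.3, [0.526, -0.267, 0.071], [223.0, 244.0])]
scene knob [(0.72, [0.554, 0.013, 0.027], [318.0, 221.0])]
{'clock': 0.4, 'joint_pos': array([ 1.10699356e+00,  3.42083109e-01,  1.52425061e+00,  2.74607062e-05,
        1.27543527e+00, -1.46000303e-01]), 'qd': array([ 0.00157177, -0.00090271, -0.00268442,  0.00203769, -0.00127568,
        0.00012294]), 'joint_efforts': array([-3.69792597e-04, -4.30714595e+01, -2.44196391e+01,  7.17594288e-02,
        5.01603959e-02, -6.18649460e-05]), 'tcp_pos': array([0.16399525, 0.4986646 , 0.22664469]), 'orientation': array([ 2.84770476,  1.57061804, -2.18249468]), 'wrist_force': array([0.49191302, 0.06185125, 0.05458224]), 'wrist_torque': array([-0.0288635 ,  0.04937479,  0.01653518]), 'gripper_width': 0.9970358716652487}
```

View pics/s0.png

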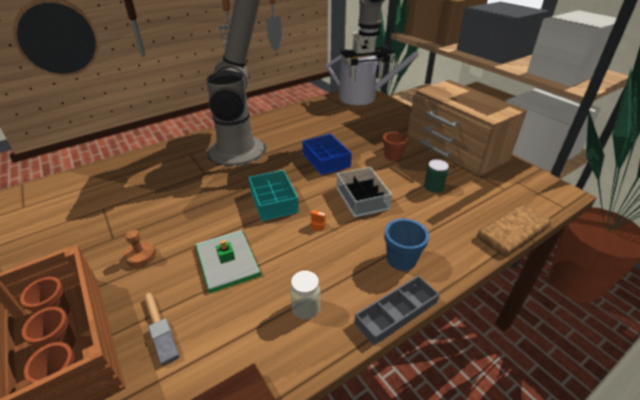

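View pics/t0.png

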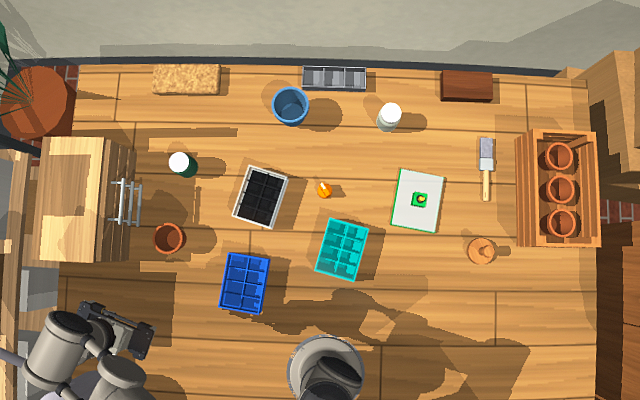

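The scene shows three tray-shaped things: blue at top (245,282), turquoise at (341,249), and a clear one with a black insert at (260,196). The clear one fits the description. The lid is at (418,200) and the knob at (323,189). I'll confirm with an enlarged crop.

```bash
python3 - <<'E'
import cv2
im=cv2.imread("pics/t0.png")[150:250,220:460]
cv2.imwrite("pics/t0c.png",cv2.resize(im,(792,330),interpolation=cv2.INTER_CUBIC))
E
```

```text
(no output)
```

View pics/t0c.png

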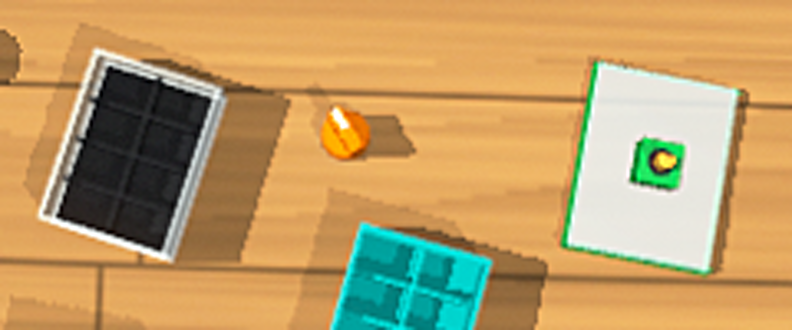

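```bash
python3 - <<'E'
from h import *
c=load("t0")
def rect(ps,z):
    P=np.array([pix2plane(c,(a/3.3+220,b/3.3+150),z)[:2] for a,b in ps]); e=[P[(i+1)%4]-P[i] for i in range(4)]
    print(P.mean(0).round(4),[(round(np.linalg.norm(v),3),round(np.degrees(np.arctan2(v[1],v[0])),1)) for v in e])
rect([(97,50),(223,95),(172,262),(40,215)],.06)
rect([(597,62),(742,90),(710,272),(565,245)],.016)
print(pix2plane(c,(345/3.3+220,132/3.3+150),.02), pix2plane(c,(345/3.3+220,118/3.3+150),.05))
print(pix2plane(c,(658/3.3+220,162/3.3+150),.05),pix2plane(c,(663/3.3+220,161/3.3+150),.074))
from scipy.spatial.transform import Rotation as R
s=manip.state(); Rt=R.from_euler("xyz",s["orientation"]).as_matrix(); print(Rt.round(3))
K,k1,T=cal("wrist"); print(K,k1); print((Rt.T@(T[:3,3]-s["tcp_pos"])).round(4)); print((Rt.T@T[:3,:3]).round(3))
E
```

```text
[0.5129 0.2047] [(np.float64(0.121), np.float64(-108.2)), (np.float64(0.155), np.float64(165.3)), (np.float64(0.125), np.float64(72.4)), (np.float64(0.156), np.float64(-16.2))]
[ 0.5208 -0.2675] [(np.float64(0.138), np.float64(-99.2)), (np.float64(0.172), np.float64(169.9)), (np.float64(0.136), np.float64(81.0)), (np.float64(0.172), np.float64(-9.3))]
[0.54403594 0.0174242  0.02      ] [0.55269591 0.01766094 0.05      ]
[ 0.5210922  -0.26388273  0.05      ] [ 0.51928754 -0.26315112  0.074     ]
[[-0.    -0.95   0.312]
 [-0.     0.312  0.95 ]
 [-1.     0.    -0.   ]]
[[328.41692512   0.         317.54825657]
 [  0.         328.41692512 199.72787187]
 [  0.           0.           1.        ]] -0.0372368258636112
[-1.57e-01  6.83e-02 -1.00e-04]
[[ 0.     0.254 -0.967]
 [ 0.001  0.967  0.254]
 [ 1.    -0.001 -0.   ]]
```

The crop confirms that the white/clear-walled tray with the black insert (crop (132,155)) is the meant one, not the turquoise or blue trays. The measured sizes of tray (121 × 156 mm) and lid (137 × 172 mm) fit. Next I'll look closely at the tray with the wrist camera, then the lid.

```bash
cat >> h.py <<'E'
from scipy.spatial.transform import Rotation as R
def Rdown(deg):
    a=np.radians(deg); return np.array([[0,-np.sin(a),np.cos(a)],[0,np.cos(a),np.sin(a)],[-1,0,0]])
def plan(p,deg,start=None):
    s=manip.state()
    if start is None: p0,R0=s["tcp_pos"],R.from_euler("xyz",s["orientation"]).as_matrix()
    else: p0,R0=np.array(start[0]),Rdown(start[1])
    dp=R0.T@(np.array(p)-p0)/.03; w=R.from_matrix(R0.T@Rdown(deg)).as_rotvec()/np.radians(8)
    print("dp",dp.round(3).tolist(),"ang",w.round(3).tolist(),"dist",round(np.linalg.norm(dp)*.03/.0625,1),"rot rows",round(np.linalg.norm(w)*8/10.7,1))
def st():
    s=manip.state(); R0=R.from_euler("xyz",s["orientation"]).as_matrix()
    print("t",round(s["clock"],2),"tcp",s["tcp_pos"].round(4),"jaw",round(np.degrees(np.arctan2(R0[1,2],R0[0,2])),2),"xaxis",R0[:,0].round(4),"F",s["wrist_force"].round(2),"M",s["wrist_torque"].round(2),"w",round(s["gripper_width"]*92,1),"q6",s["joint_pos"][5].round(2))
E
python3 - <<'E'
from h import *
plan([.513,.205,.23],-16.5)
E
```

```text
dp [-0.112, -14.11, -5.663] ang [11.036, -0.001, 0.001] dist 7.3 rot rows 8.3
```

apply_moves:
  dp:
    - [-0.11,-14.11,-5.66]
    - [-0.11,-14.11,-5.66]
    - [-0.11,-14.11,-5.66]
    - [-0.11,-14.11,-5.66]
    - [-0.11,-14.11,-5.66]
    - [-0.11,-14.11,-5.66]
    - [-0.11,-14.11,-5.66]
    - [-0.11,-14.11,-5.66]
    - [-0.11,-14.11,-5.66]
    - [-0.11,-14.11,-5.66]
    - [-0.11,-14.11,-5.66]
    - [-0.11,-14.11,-5.66]
  angular:
    - [11.04,0,0]
    - [11.04,0,0]
    - [11.04,0,0]
    - [11.04,0,0]
    - [11.04,0,0]
    - [11.04,0,0]
    - [11.04,0,0]
    - [11.04,0,0]
    - [11.04,0,0]
    - [11.04,0,0]
    - [11.04,0,0]
    - [11.04,0,0]
  claw: [91,91,91,91,91,91,91,91,91,91,91,91]

```text
clock: 1.9
tcp_pos: [0.5129, 0.2055, 0.2301]
orientation: [0.823, 1.571, 0.536]
wrist_force: [0.1, -0.8, -0.9]
gripper_width: 0.995
```

```bash
python3 - <<'E'
from h import *
st(); shot("wrist","w1"); plan([.52,-.263,.23],-9.5)
E
```

```text
t 1.9 tcp [0.5129 0.2055 0.2301] jaw -16.46 xaxis [ 2.e-04  1.e-04 -1.e+00] F [ 0.09 -0.85 -0.92] M [-0.1   0.09 -0.03] w 91.5 q6 0.53
dp [0.004, -14.909, 4.654] ang [-0.871, 0.001, -0.001] dist 7.5 rot rows 0.7
```

View pics/w1.png

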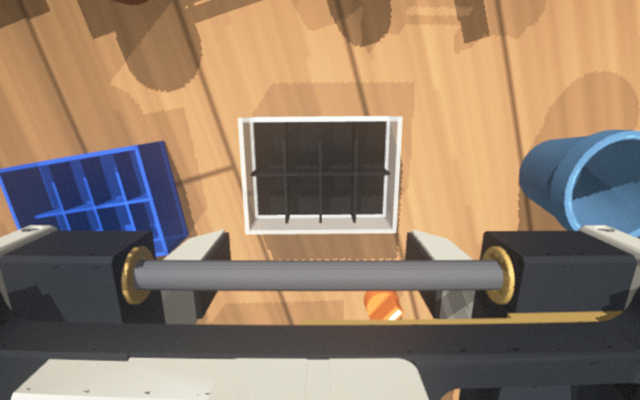

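The tray shows at (320,175), with outer rim corners near (238,117), (402,116), (398,235) and (246,236). I'll refine these on an enlarged crop and move on to view the lid.

```bash
python3 - <<'E'
import cv2
im=cv2.imread("pics/w1.png")[105:245,225:415]
cv2.imwrite("pics/w1c.png",cv2.resize(im,(760,560),interpolation=cv2.INTER_CUBIC))
E
```

```text
(no output)
```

View pics/w1c.png

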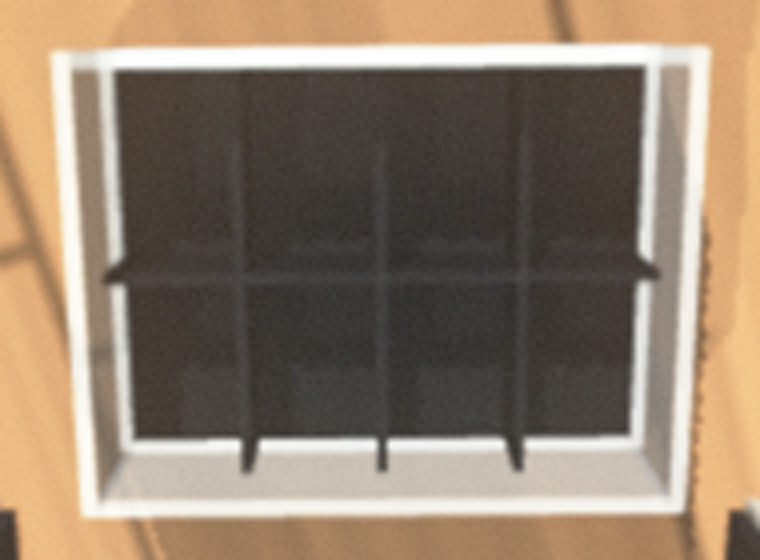

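apply_moves:
  dp:
    - [0,-14.9,4.65]
    - [0,-14.9,4.65]
    - [0,-14.9,4.65]
    - [0,-14.9,4.65]
    - [0,-14.9,4.65]
    - [0,-14.9,4.65]
    - [0,-14.9,4.65]
    - [0,-14.9,4.65]
    - [0,-14.9,4.65]
    - [0,-14.9,4.65]
    - [0,-14.9,4.65]
    - [0,-14.9,4.65]
  angular:
    - [-0.87,0,0]
    - [-0.87,0,0]
    - [-0.87,0,0]
    - [-0.87,0,0]
    - [-0.87,0,0]
    - [-0.87,0,0]
    - [-0.87,0,0]
    - [-0.87,0,0]
    - [-0.87,0,0]
    - [-0.87,0,0]
    - [-0.87,0,0]
    - [-0.87,0,0]
  claw: [91,91,91,91,91,91,91,91,91,91,91,91]

```text
clock: 3.45
tcp_pos: [0.5199, -0.262, 0.2303]
orientation: [0.08, 1.571, -0.085]
wrist_force: [0.0, 0.2, 0.8]
gripper_width: 0.986
```

```bash
python3 - <<'E'
from h import *
st(); im=shot("wrist","w2")
cv2.imwrite("pics/w2c.png",cv2.resize(im[100:260,215:435,::-1],(770,560),interpolation=cv2.INTER_CUBIC))
E
```

```text
t 3.45 tcp [ 0.5199 -0.262   0.2303] jaw -9.48 xaxis [ 3.e-04 -0.e+00 -1.e+00] F [0.02 0.24 0.84] M [-0.11  0.07 -0.02] w 90.7 q6 -0.43
```

View pics/w2.png

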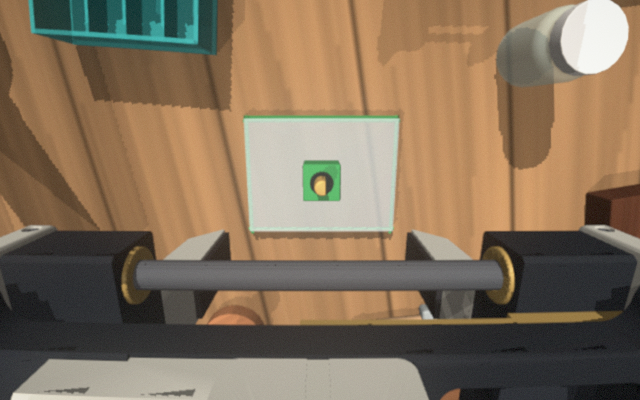

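View pics/w2c.png

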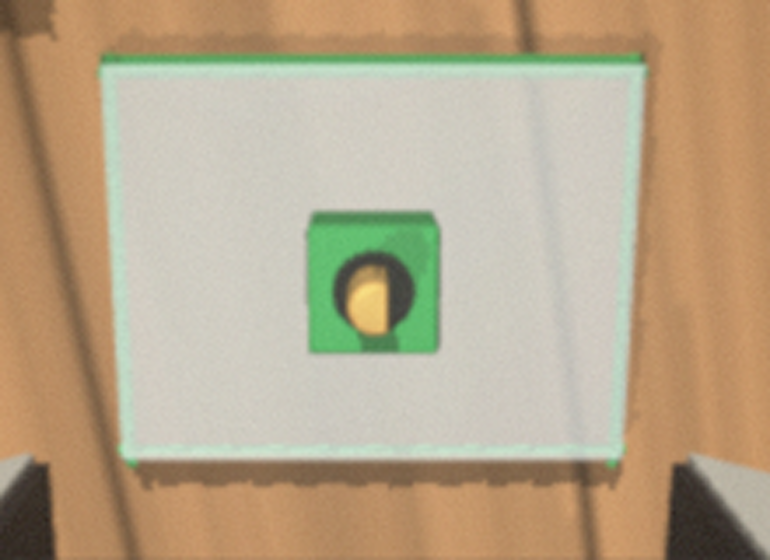

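```bash
python3 - <<'E'
from h import *
def rect(f,ps,s,o,z):
    c=load(f)
    P=np.array([pix2plane(c,((a+.5)/s-.5+o[0],(b+.5)/s-.5+o[1]),z)[:2] for a,b in ps]); e=[P[(i+1)%4]-P[i] for i in range(4)]
    print(P.mean(0).round(4),[(round(np.linalg.norm(v),4),round(np.degrees(np.arctan2(v[1],v[0])),1)) for v in e])
rect("w1",[(52,52),(710,46),(686,514),(84,517)],4,(225,105),.06)
rect("w2",[(101,66),(646,66),(623,459),(122,459)],3.5,(215,100),.016)
rect("w2",[(307,224),(438,224),(439,352),(309,352)],3.5,(215,100),.05)
c=load("w2"); print(pix2plane(c,(371/3.5+215,306/3.5+100),.074))
E
```

```text
[0.5169 0.2096] [(np.float64(0.1596), np.float64(-15.9)), (np.float64(0.1205), np.float64(-105.8)), (np.float64(0.1597), np.float64(163.9)), (np.float64(0.1199), np.float64(74.2))]
[ 0.5235 -0.2652] [(np.float64(0.1716), np.float64(-9.4)), (np.float64(0.1312), np.float64(-99.4)), (np.float64(0.172), np.float64(170.5)), (np.float64(0.1311), np.float64(80.5))]
[ 0.5234 -0.2642] [(np.float64(0.0387), np.float64(-9.4)), (np.float64(0.0391), np.float64(-98.0)), (np.float64(0.0395), np.float64(170.6)), (np.float64(0.0391), np.float64(80.8))]
[ 0.52279107 -0.264415    0.074     ]
```

```bash
python3 - <<'E'
from h import *
plan([.5234,-.2647,.025],-9.45)
E
```

```text
dp [6.841, -0.064, 0.129] ang [-0.005, 0.002, -0.0] dist 3.3 rot rows 0.0
```

apply_moves:
  dp:
    - [3,-0.06,0.13]
    - [5,-0.06,0.13]
    - [6.4,-0.06,0.13]
    - [6.84,-0.06,0.13]
    - [6.84,-0.06,0.13]
    - [6.84,-0.06,0.13]
    - [6.84,-0.06,0.13]
    - [6.84,-0.06,0.13]
    - [6.84,-0.06,0.13]
    - [6.84,-0.06,0.13]
    - [6.84,-0.06,0.13]
    - [6.84,-0.06,0.13]
  angular:
    - [0,0,0]
    - [0,0,0]
    - [0,0,0]
    - [0,0,0]
    - [0,0,0]
    - [0,0,0]
    - [0,0,0]
    - [0,0,0]
    - [0,0,0]
    - [0,0,0]
    - [0,0,0]
    - [0,0,0]
  claw: [91,91,91,91,91,60,38,30,30,30,30,30]

```text
clock: 5.0
tcp_pos: [0.5232, -0.2655, 0.0248]
orientation: [1.517, 1.571, 1.35]
wrist_force: [0.3, 0.0, 0.6]
gripper_width: 0.435
```

```bash
python3 - <<'E'
from h import *
st()
E
```

```text
t 5.0 tcp [ 0.5232 -0.2655  0.0248] jaw -9.57 xaxis [ 0.e+00  1.e-04 -1.e+00] F [0.32 0.01 0.57] M [-0.08  0.07  0.02] w 40.0 q6 -0.43
```

Gripped: the opening is 40.0 mm, which matches the tower. Lifting and moving to the tray.

```bash
python3 - <<'E'
from h import *
plan([.5234,-.2655,.16],-9.5)
plan([.5169,.2096,.16],-15.95)
E
```

```text
dp [-4.506, 0.001, 0.006] ang [-0.008, 0.0, -0.001] dist 2.2 rot rows 0.0
dp [-4.504, 15.581, -2.839] ang [0.798, -0.0, -0.001] dist 7.9 rot rows 0.6
```

apply_moves:
  dp:
    - [-1,0,0]
    - [-2.5,0,0]
    - [-4.5,0,0]
    - [-4.5,1.2,-0.2]
    - [-4.5,3,-0.5]
    - [-4.5,5,-0.9]
    - [-4.5,7,-1.3]
    - [-4.5,9,-1.6]
    - [-4.5,11,-2]
    - [-4.5,13,-2.4]
    - [-4.5,14.6,-2.7]
    - [-4.5,15.58,-2.84]
  angular:
    - [0,0,0]
    - [0,0,0]
    - [0,0,0]
    - [0,0,0]
    - [0.1,0,0]
    - [0.2,0,0]
    - [0.3,0,0]
    - [0.4,0,0]
    - [0.5,0,0]
    - [0.6,0,0]
    - [0.7,0,0]
    - [0.8,0,0]
  claw: [30,30,30,30,30,30,30,30,30,30,30,30]

```text
clock: 6.5
tcp_pos: [0.516, 0.212, 0.1593]
orientation: [-2.949, 1.57, 3.057]
wrist_force: [0.3, 0.2, -1.1]
gripper_width: 0.434
```

apply_moves:
  dp:
    - [0,0,0]
    - [0,0,0]
    - [0,0,0]
  angular:
    - [0,0,0]
    - [0,0,0]
    - [0,0,0]
  claw: [30,30,30]

```text
clock: 6.88
tcp_pos: [0.5169, 0.2085, 0.1597]
orientation: [-2.366, 1.57, -2.646]
wrist_force: [-0.2, 0.2, -2.0]
gripper_width: 0.432
```

```bash
python3 - <<'E'
from h import *
st(); im=shot("wrist","w3");plan([.5169,.2096,.11],-15.95)
E
```

```text
t 6.88 tcp [0.5169 0.2085 0.1597] jaw -16.04 xaxis [-4.e-04 -2.e-04 -1.e+00] F [-0.19  0.19 -2.  ] M [-0.12  0.04 -0.01] w 39.7 q6 0.53
dp [1.659, 0.033, -0.012] ang [-0.013, -0.002, 0.001] dist 0.8 rot rows 0.0
```

View pics/w3.png

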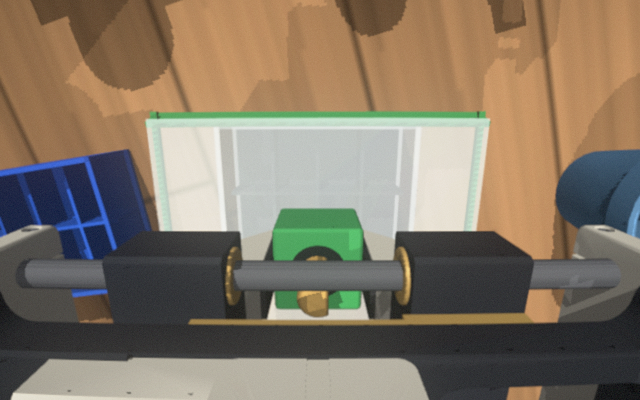

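The lid is held level. Tower is at (318,260), plate back corners near (149,120) and (488,120), and the tray shows through the lid. I'll check the lid centre against the tray using those corners.

```bash
python3 - <<'E'
from h import *
c=load("w3")
a=pix2plane(c,(148,120),.1507);b=pix2plane(c,(489,120),.1507)
v=b-a;print(np.linalg.norm(v),np.degrees(np.arctan2(v[1],v[0])))
n=np.array([v[1],-v[0],0])/np.linalg.norm(v)
print((a+b)/2+n*.066)
# tray rim as seen through (back outer corners approx)
for uv in((217,127),(420,127)): print(pix2plane(c,uv,.06))
yaw=np.radians(-15.95);Rz=np.array([[np.cos(yaw),-np.sin(yaw)],[np.sin(yaw),np.cos(yaw)]])
for x in(-.08,.08): 
    p=np.array([.5169,.2096])+Rz@[x,.06]; print(p,proj(c,[*p,.06]))
E
python3 -c "
import cv2
im=cv2.imread('pics/w3.png')[100:220,140:500]
cv2.imwrite('pics/w3c.png',cv2.resize(im,(792,264),interpolation=cv2.INTER_CUBIC))"
```

```text
0.16951979006833873 -16.010620733268883
[0.51707933 0.20782891 0.1507    ]
[0.45859928 0.28581868 0.06      ]
[0.60839293 0.24283779 0.06      ]
[0.45646775 0.28927398] [212.85175647 123.38335358]
[0.61030805 0.24530624] [421.78409867 123.14500666]
```

View pics/w3c.png

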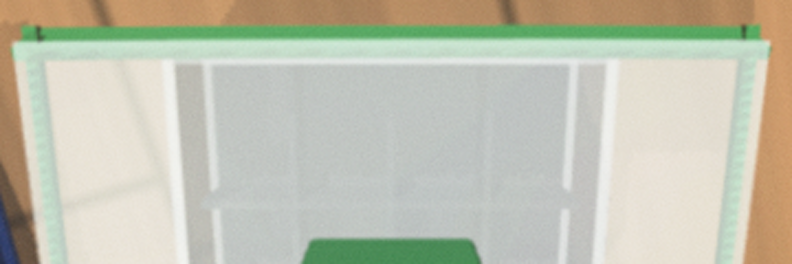

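Alignment is within about 1.5 mm. I'll make a small y correction and go down in steps.

apply_moves:
  dp:
    - [0.6,0.05,0]
    - [1.2,0.05,0]
    - [1.7,0.05,0]
    - [2.0,0.05,0]
    - [2.2,0.05,0]
    - [2.4,0.05,0]
    - [2.5,0.05,0]
    - [2.6,0.05,0]
    - [2.7,0.05,0]
    - [2.75,0.05,0]
    - [2.8,0.05,0]
    - [2.8,0.05,0]
  angular:
    - [0,0,0]
    - [0,0,0]
    - [0,0,0]
    - [0,0,0]
    - [0,0,0]
    - [0,0,0]
    - [0,0,0]
    - [0,0,0]
    - [0,0,0]
    - [0,0,0]
    - [0,0,0]
    - [0,0,0]
  claw: [30,30,30,30,30,30,30,30,30,30,30,30]

```text
clock: 8.43
tcp_pos: [0.5173, 0.211, 0.0758]
orientation: [2.448, 1.571, 2.17]
wrist_force: [1.0, -0.3, -2.0]
gripper_width: 0.431
```

```bash
python3 - <<'E'
from h import *
st()
E
```

```text
t 8.43 tcp [0.5173 0.211  0.0758] jaw -15.97 xaxis [-0.e+00  1.e-04 -1.e+00] F [ 0.99 -0.31 -1.97] M [-0.1   0.12  0.04] w 39.7 q6 0.53
```

apply_moves:
  dp:
    - [0.03,0,0]
    - [0.06,0,0]
    - [0.09,0,0]
    - [0.11,0,0]
    - [0.11,0,0]
  angular:
    - [0,0,0]
    - [0,0,0]
    - [0,0,0]
    - [0,0,0]
    - [0,0,0]
  claw: [30,30,30,30,30]

```text
clock: 9.05
tcp_pos: [0.5173, 0.2111, 0.0728]
orientation: [0.842, 1.571, 0.564]
wrist_force: [-2.0, -1.2, 2.7]
gripper_width: 0.433
```

```bash
python3 - <<'E'
from h import *
st()
E
```

```text
t 9.05 tcp [0.5173 0.2111 0.0728] jaw -15.97 xaxis [ 2.e-04  1.e-04 -1.e+00] F [-1.98 -1.15  2.68] M [-0.19  0.38  0.  ] w 39.8 q6 0.53
```

Contact at the expected height (z 0.0728, about +4.5 N change). Releasing, rising, and checking.

apply_moves:
  dp:
    - [0,0,0]
    - [0,0,0]
    - [0,0,0]
    - [0,0,0]
    - [-0.5,0,0]
    - [-2,0,0]
    - [-4,0,0]
    - [-6,0,0]
    - [-6.2,0,0]
    - [-6.2,0,0]
  angular:
    - [0,0,0]
    - [0,0,0]
    - [0,0,0]
    - [0,0,0]
    - [0,0,0]
    - [0,0,0]
    - [0,0,0]
    - [0,0,0]
    - [0,0,0]
    - [0,0,0]
  claw: [45,60,80,91,91,91,91,91,91,91]

```text
clock: 10.3
tcp_pos: [0.5171, 0.211, 0.2592]
orientation: [0.586, 1.57, 0.307]
wrist_force: [0.8, -0.4, -1.1]
gripper_width: 0.991
```

```bash
python3 - <<'E'
from h import *
st(); im=shot("wrist","w4")
cv2.imwrite("pics/w4c.png",cv2.resize(im[100:260,215:435,::-1],(770,560),interpolation=cv2.INTER_CUBIC))
plan([.55,.0177,.23],-20)
E
```

```text
t 10.3 tcp [0.5171 0.211  0.2592] jaw -15.97 xaxis [ 1.1e-03  4.0e-04 -1.0e+00] F [ 0.76 -0.4  -1.14] M [-0.09  0.08 -0.03] w 91.2 q6 0.53
dp [0.929, -5.885, 2.841] ang [0.504, -0.008, 0.005] dist 3.2 rot rows 0.4
```

View pics/w4.png

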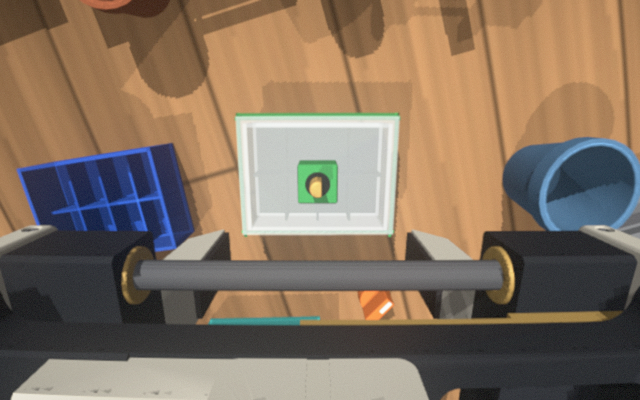

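View pics/w4c.png

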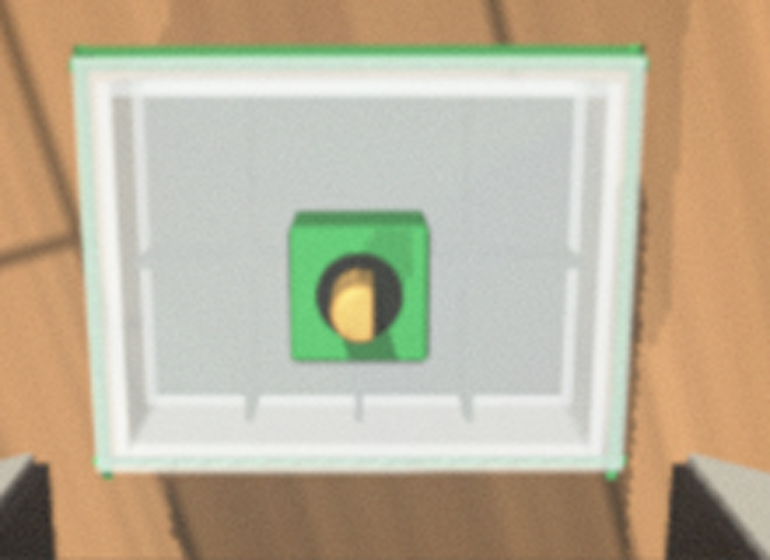

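The lid looks square on the tray: plate corners in the crop are (72,57), (647,57), (626,467) and (96,467), with the rim margin even all round. I'll check this numerically.

```bash
python3 - <<'E'
from h import *
c=load("w4")
def rect(ps,s,o,z):
    P=np.array([pix2plane(c,((a+.5)/s-.5+o[0],(b+.5)/s-.5+o[1]),z)[:2] for a,b in ps]); e=[P[(i+1)%4]-P[i] for i in range(4)]
    print(P.mean(0).round(4),[(round(np.linalg.norm(v),4),round(np.degrees(np.arctan2(v[1],v[0])),1)) for v in e])
rect([(72,57),(647,57),(626,470),(96,470)],3.5,(215,100),.064)
rect([(290,226),(428,226),(428,361),(292,361)],3.5,(215,100),.098)
# shaft top: circle left edge ~330,right flat 375, bottom 342, axis x = left+8mm
for u,v in((330,314),(375,314),(352,342)): print(pix2plane(c,((u+.5)/3.5-.5+215,(v+.5)/3.5-.5+100),.122))
E
```

```text
[0.5173 0.2115] [(np.float64(0.1715), np.float64(-15.9)), (np.float64(0.1309), np.float64(-105.4)), (np.float64(0.1731), np.float64(164.0)), (np.float64(0.1308), np.float64(73.9))]
[0.5172 0.2118] [(np.float64(0.0384), np.float64(-15.9)), (np.float64(0.039), np.float64(-105.1)), (np.float64(0.039), np.float64(164.1)), (np.float64(0.039), np.float64(74.0))]
[0.50966349 0.21374381 0.122     ]
[0.52102126 0.21049844 0.122     ]
[0.51312025 0.20486769 0.122     ]
```

apply_moves:
  dp:
    - [0.93,-5.9,2.84]
    - [0.93,-5.9,2.84]
    - [0.93,-5.9,2.84]
    - [0.93,-5.9,2.84]
    - [0.93,-5.9,2.84]
    - [0.93,-5.9,2.84]
  angular:
    - [0,0,0]
    - [0,0,0]
    - [0,0,0]
    - [0,0,0]
    - [0,0,0]
    - [0,0,0]
  claw: [91,91,91,91,91,91]

```text
clock: 11.1
tcp_pos: [0.5502, 0.0189, 0.2303]
orientation: [2.797, 1.57, 2.52]
wrist_force: [-0.6, 0.0, 0.0]
gripper_width: 0.991
```

```bash
python3 - <<'E'
from h import *
st(); im=shot("wrist","w5")
cv2.imwrite("pics/w5c.png",cv2.resize(im[130:230,250:390,::-1],(784,560),interpolation=cv2.INTER_CUBIC))
E
```

```text
t 11.1 tcp [0.5502 0.0189 0.2303] jaw -15.89 xaxis [-9.e-04  7.e-04 -1.e+00] F [-0.6   0.02  0.05] M [-0.14  0.07 -0.01] w 91.2 q6 0.17
```

View pics/w5.png

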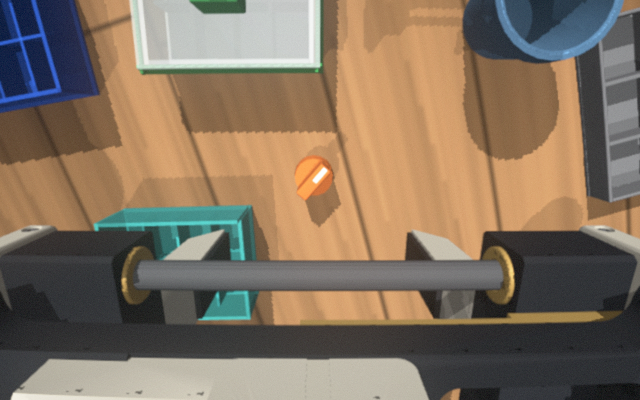

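View pics/w5c.png

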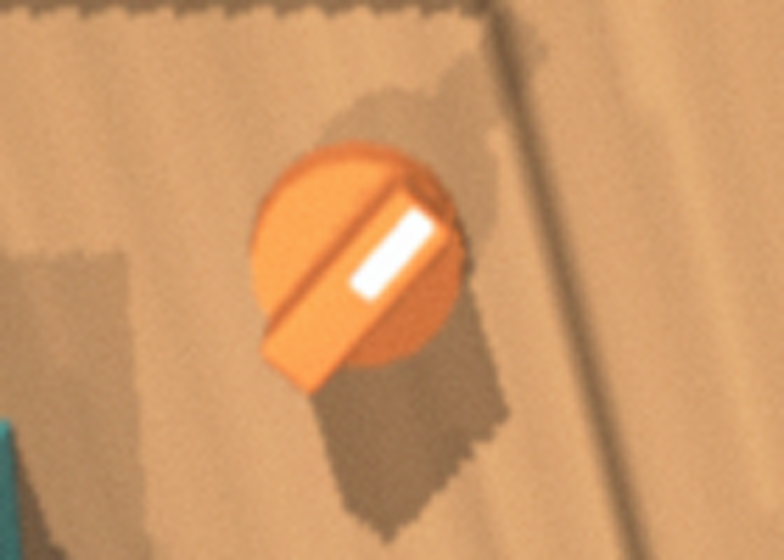

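Lid is seated: plate measures 172 × 131 mm when taken at the seated height, centre (0.5173, 0.2116), yaw −15.95°. The knob is at (314,176), its bar running lower-left to upper-right with the white line on the upper-right half.

```bash
python3 - <<'E'
from h import *
c=load("w5"); g=lambda u,v,z:pix2plane(c,((u+.5)/5.6-.5+250,(v+.5)/5.6-.5+130),z)[:2]
P=[g(*p,.05) for p in((402,180),(453,232),(312,392),(262,351))]
for i in range(4):
    v=P[(i+1)%4]-P[i]; print(np.linalg.norm(v).round(4),np.degrees(np.arctan2(v[1],v[0])).round(1))
print(np.mean(P,0))
# white line
a=g(425,217,.05); b=g(361,291,.05); v=a-b; print("line",np.degrees(np.arctan2(v[1],v[0])),a,b)
# skirt circle (top z .02): left 250, right 466 ; 
print("skirt",(g(250,258,.02)+g(466,258,.02))/2,np.linalg.norm(g(250,258,.02)-g(466,258,.02)))
E
```

```text
0.0136 -61.4
0.0405 -146.6
0.0123 123.6
0.0417 35.0
[0.54529925 0.01948331]
line 33.75144343400761 [0.56128498 0.02921481] [0.54604096 0.01902853]
skirt [0.54530104 0.01994988] 0.04377867344521936
```

The knob centre is (0.5453, 0.0195) from both the bar and the skirt, yaw about 34°. I'll grip across the bar with the jaw at −56°.

```bash
python3 - <<'E'
from h import *
plan([.5453,.0195,.10],-56);plan([.5453,.0195,.0235],-56)
E
```

```text
dp [4.35, -0.03, -0.162] ang [5.018, -0.004, -0.002] dist 2.1 rot rows 3.8
dp [6.9, -0.031, -0.161] ang [5.018, -0.004, -0.002] dist 3.3 rot rows 3.8
```

apply_moves:
  dp:
    - [2,-0.03,-0.16]
    - [4,-0.03,-0.16]
    - [4.4,-0.03,-0.16]
    - [4.4,-0.03,-0.16]
    - [4.4,-0.03,-0.16]
    - [5.5,-0.03,-0.16]
    - [6.4,-0.03,-0.16]
    - [6.9,-0.03,-0.16]
    - [6.9,-0.03,-0.16]
    - [6.9,-0.03,-0.16]
    - [6.9,-0.03,-0.16]
  angular:
    - [1.3,0,0]
    - [2.6,0,0]
    - [3.9,0,0]
    - [5.02,0,0]
    - [5.02,0,0]
    - [5.02,0,0]
    - [5.02,0,0]
    - [5.02,0,0]
    - [5.02,0,0]
    - [5.02,0,0]
    - [5.02,0,0]
  claw: [70,70,70,70,70,60,60,60,60,60,60]

```text
clock: 12.52
tcp_pos: [0.5464, 0.0179, 0.0247]
orientation: [0.915, 1.569, -0.064]
wrist_force: [-1.0, 0.8, 0.1]
gripper_width: 0.655
```

apply_moves:
  dp:
    - [0,0,0]
    - [0,0,0]
    - [0,0,0]
    - [0,0,0]
    - [0,0,0]
    - [0,0,0]
    - [0,0,0]
    - [0,0,0]
  angular:
    - [0,0,0]
    - [0,0,0]
    - [0,0,0]
    - [0,0,0]
    - [0,0,0]
    - [0,0,0]
    - [0,0,0]
    - [0,0,0]
  claw: [40,25,16,8,8,8,8,8]

```text
clock: 13.52
tcp_pos: [0.5456, 0.0179, 0.0236]
orientation: [-2.939, 1.571, 2.365]
wrist_force: [0.3, -0.4, -0.8]
gripper_width: 0.142
```

```bash
python3 - <<'E'
from h import *
st(); plan([.5453,.0195,.18],-56); plan([.5174,.2115,.18],-106)
shot("wrist","w6")
E
```

```text
t 13.53 tcp [0.5456 0.0179 0.0236] jaw -56.13 xaxis [-1.e-04  1.e-04 -1.e+00] F [ 0.29 -0.42 -0.77] M [-0.08  0.21  0.02] w 13.1 q6 0.87
dp [-5.214, 0.021, -0.05] ang [-0.016, -0.001, 0.0] dist 2.5 rot rows 0.0
dp [-5.214, 2.816, -5.882] ang [6.234, -0.001, 0.001] dist 4.0 rot rows 4.7
```

View pics/w6.png

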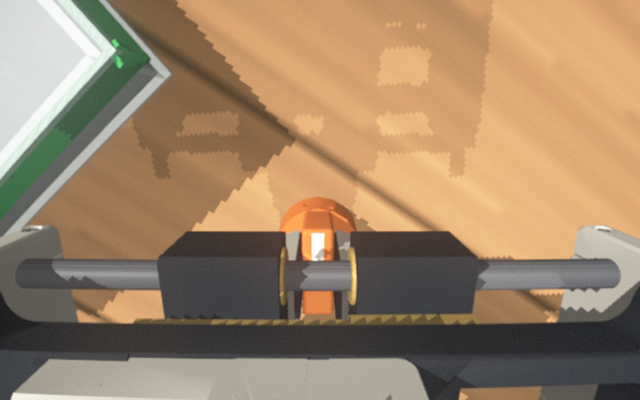

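Gripped: 13 mm opening, bar upright between the pads, white line at (318,243), and skirt visible at (318,205). Lifting and turning over to the shaft.

apply_moves:
  dp:
    - [-1,0,0]
    - [-3,0,0]
    - [-5.2,0,0]
    - [-5.2,0.5,-1]
    - [-5.2,1.2,-2.4]
    - [-5.2,1.8,-3.8]
    - [-5.2,2.4,-5]
    - [-5.2,2.81,-5.86]
    - [-5.2,2.81,-5.86]
    - [-5.2,2.81,-5.86]
    - [-5.2,2.81,-5.86]
    - [-5.2,2.81,-5.86]
  angular:
    - [0,0,0]
    - [0,0,0]
    - [0,0,0]
    - [1,0,0]
    - [2,0,0]
    - [3,0,0]
    - [4,0,0]
    - [5,0,0]
    - [6,0,0]
    - [6.23,0,0]
    - [6.23,0,0]
    - [6.23,0,0]
  claw: [8,8,8,8,8,8,8,8,8,8,8,8]

```text
clock: 15.08
tcp_pos: [0.5178, 0.2104, 0.1796]
orientation: [-2.311, 1.571, 2.124]
wrist_force: [0.2, -0.5, -0.1]
gripper_width: 0.151
```

```bash
python3 - <<'E'
from h import *
st(); im=shot("wrist","w7"); plan([.5168,.2117,.142],-105.95)
cv2.imwrite("pics/w7c.png",cv2.resize(im[120:330,220:420,::-1],(571,600),interpolation=cv2.INTER_CUBIC))
c=load("w7")
s=manip.state();Rt=R.from_euler("xyz",s["orientation"]).as_matrix()
for dy in(0,.023):  # predicted skirt edge of knob rel. tcp at its underside top
    print(proj(c,s["tcp_pos"]+Rt@np.array([.0035,dy,0])))
print("shaft",proj(c,[.5174,.2115,.122]))
E
```

```text
t 15.07 tcp [0.5178 0.2104 0.1796] jaw -105.92 xaxis [-0.e+00  1.e-04 -1.e+00] F [ 0.23 -0.51 -0.13] M [0.   0.16 0.03] w 13.9 q6 2.1
dp [1.255, -0.044, -0.031] ang [0.001, -0.001, -0.0] dist 0.6 rot rows 0.0
[317.15827702 247.19529873]
[317.18215723 205.09251911]
shaft [315.91585874 216.96115073]
```

View pics/w7c.png

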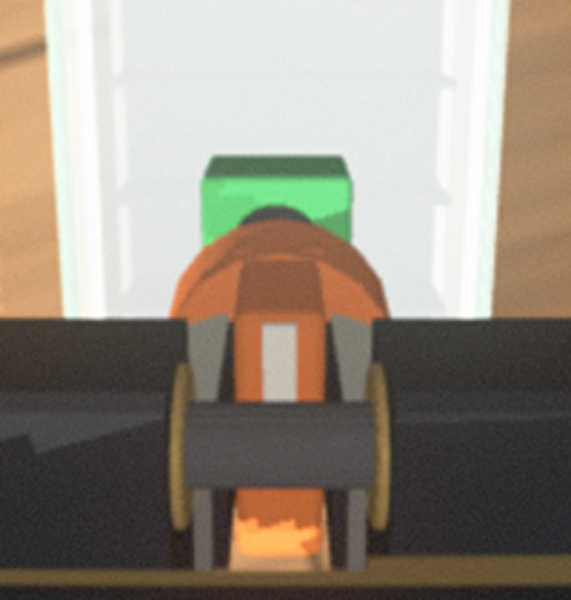

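```bash
python3 - <<'E'
from h import *
c=load("w7")
s=manip.state();Rt=R.from_euler("xyz",s["orientation"]).as_matrix()
for nm,x,dy in(("skirt bottom",.0235,.023),("bar top end",-.0265,.021),("bar base end",.0035,.021)):
  for o in(-.001,0,.001,.002): print(nm,o,((proj(c,s["tcp_pos"]+Rt@np.array([x,dy+o,0]))-[220,120])*2.857).round(1))
E
```

```text
skirt bottom -0.001 [277.7 220.7]
skirt bottom 0 [277.7 215.8]
skirt bottom 0.001 [277.7 210.9]
skirt bottom 0.002 [277.8 206. ]
bar top end -0.001 [277.4 317.7]
bar top end 0 [277.5 311.3]
bar top end 0.001 [277.5 304.9]
bar top end 0.002 [277.5 298.5]
bar base end -0.001 [277.6 259.3]
bar base end 0 [277.6 253.9]
bar base end 0.001 [277.6 248.5]
bar base end 0.002 [277.6 243.1]
```

```bash
python3 - <<'E'
from h import *
c=load("w7"); g=lambda u,v,z:pix2plane(c,((u+.5)/2.857-.5+220,(v+.5)/2.857-.5+120),z)
s=manip.state();Rt=R.from_euler("xyz",s["orientation"]).as_matrix()
tl=g(204,180,.098);tr=g(350,180,.098);print(np.linalg.norm(tl-tr)); m=(tl+tr)/2 
print("tower ctr in tool",(Rt.T@(m-s["tcp_pos"])-[0,.02,0]).round(4)); print((m-Rt[:,1]*.02).round(4))
k=g(278,221,s["tcp_pos"][2]-.0235); print("knob in tool",(Rt.T@(k-s["tcp_pos"])-[0,.023,0]).round(4))
k=(g(237,317,s["tcp_pos"][2]+.0265)+g(322,317,s["tcp_pos"][2]+.0265))/2; print("bar in tool",(Rt.T@(k-s["tcp_pos"])-[0,.021,0]).round(4))
E
```

```text
0.037898267256054004
tower ctr in tool [ 0.0817 -0.0017 -0.0005]
[0.5163 0.2114 0.098 ]
knob in tool [ 0.0235 -0.0009 -0.0001]
bar in tool [-0.0265 -0.0007  0.0002]
```

Two estimates agree that the shaft lies about 1 mm toward −y and 0.6 mm toward −z in the tool frame. I'll correct for that and lower onto the shaft.

apply_moves:
  dp:
    - [0.4,-0.033,-0.023]
    - [0.8,-0.033,-0.023]
    - [1.0,-0.033,-0.023]
    - [1.1,-0.033,-0.023]
    - [1.15,-0.033,-0.023]
    - [1.2,-0.033,-0.023]
    - [1.25,-0.033,-0.023]
    - [1.3,-0.033,-0.023]
    - [1.3,-0.033,-0.023]
  angular:
    - [0,0,0]
    - [0,0,0]
    - [0,0,0]
    - [0,0,0]
    - [0,0,0]
    - [0,0,0]
    - [0,0,0]
    - [0,0,0]
    - [0,0,0]
  claw: [8,8,8,8,8,8,8,8,8]

```text
clock: 16.25
tcp_pos: [0.5168, 0.2118, 0.1406]
orientation: [-1.815, 1.571, 2.618]
wrist_force: [-0.2, -0.3, -0.8]
gripper_width: 0.147
```

```bash
python3 - <<'E'
from h import *
st()
E
```

```text
t 16.25 tcp [0.5168 0.2118 0.1406] jaw -105.97 xaxis [-1.e-04  1.e-04 -1.e+00] F [-0.23 -0.33 -0.79] M [-0.07  0.17  0.04] w 13.5 q6 2.1
```

Already 5 mm over the shaft with no force. Continuing down.

apply_moves:
  dp:
    - [0.08,0,0]
    - [0.16,0,0]
    - [0.24,0,0]
    - [0.32,0,0]
    - [0.36,0,0]
    - [0.4,0,0]
    - [0.4,0,0]
  angular:
    - [0,0,0]
    - [0,0,0]
    - [0,0,0]
    - [0,0,0]
    - [0,0,0]
    - [0,0,0]
    - [0,0,0]
  claw: [8,8,8,8,8,8,8]

```text
clock: 17.12
tcp_pos: [0.5169, 0.2118, 0.1289]
orientation: [2.454, 1.571, 0.605]
wrist_force: [-1.1, -0.4, 2.9]
gripper_width: 0.152
```

```bash
python3 - <<'E'
from h import *
st()
E
```

```text
t 17.12 tcp [0.5169 0.2118 0.1289] jaw -105.96 xaxis [ 2.e-04  1.e-04 -1.e+00] F [-1.14 -0.42  2.9 ] M [-0.08  0.49  0.  ] w 14.0 q6 2.1
```

At z 0.1289 the force is about 3 N, which is the fully-on height and the spring's start. Now pressing.

apply_moves:
  dp:
    - [0.05,0,0]
    - [0.1,0,0]
    - [0.14,0,0]
    - [0.17,0,0]
    - [0.2,0,0]
    - [0.2,0,0]
    - [0.2,0,0]
  angular:
    - [0,0,0]
    - [0,0,0]
    - [0,0,0]
    - [0,0,0]
    - [0,0,0]
    - [0,0,0]
    - [0,0,0]
  claw: [8,8,8,8,8,8,8]

```text
clock: 18.0
tcp_pos: [0.517, 0.2118, 0.1233]
orientation: [2.117, 1.57, 0.268]
wrist_force: [-3.9, -1.0, 8.2]
gripper_width: 0.152
```

```bash
python3 - <<'E'
from h import *
st();shot("wrist","w8");shot("scene","s8")
cv2.imwrite("pics/s8c.png",cv2.resize(cv2.imread("pics/s8.png")[100:260,280:460],(675,600),interpolation=cv2.INTER_CUBIC))
E
```

```text
t 18.0 tcp [0.517  0.2118 0.1233] jaw -105.97 xaxis [ 6.e-04  2.e-04 -1.e+00] F [-3.85 -1.01  8.21] M [-0.2   0.78  0.01] w 14.0 q6 2.1
```

View pics/w8.png

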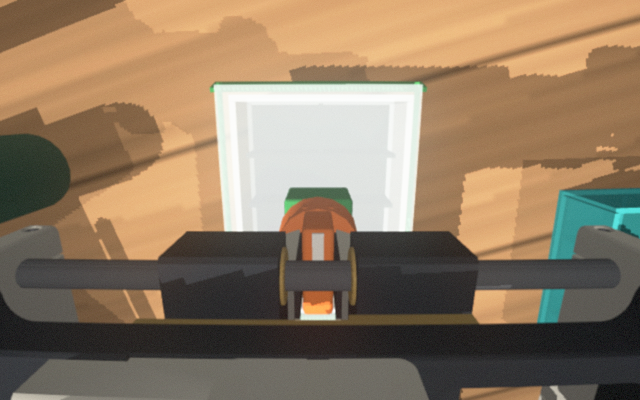

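View pics/s8c.png

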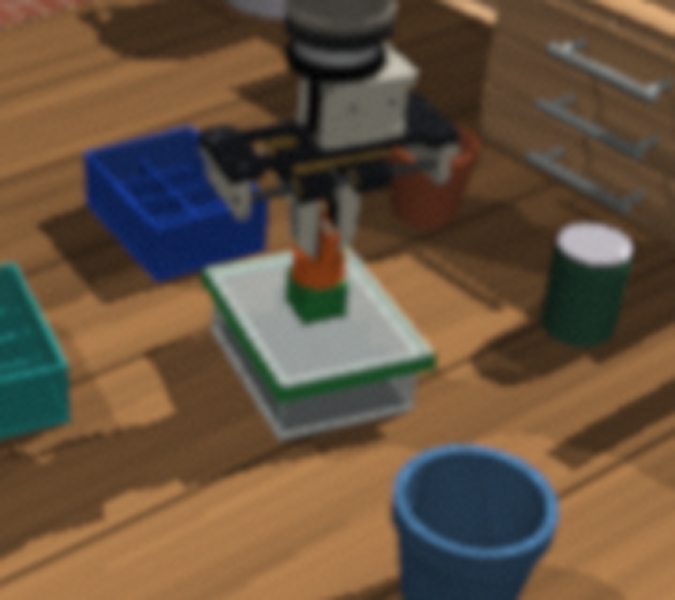

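The knob sits on the tower with the lid flat on the tray. Force is 8–9 N, about 5.6 mm of travel. I'll press a little further for margin and ease the small side load.

apply_moves:
  dp:
    - [0.03,-0.01,0]
    - [0.06,-0.02,0]
    - [0.08,-0.02,0]
    - [0.08,-0.02,0]
    - [0.08,-0.02,0]
  angular:
    - [0,0,0]
    - [0,0,0]
    - [0,0,0]
    - [0,0,0]
    - [0,0,0]
  claw: [8,8,8,8,8]

```text
clock: 18.73
tcp_pos: [0.5169, 0.2118, 0.1216]
orientation: [1.918, 1.569, 0.068]
wrist_force: [-2.9, -2.3, 10.5]
gripper_width: 0.152
```

```bash
python3 - <<'E'
from h import *
st()
E
```

```text
t 18.73 tcp [0.5169 0.2118 0.1216] jaw -105.96 xaxis [ 2.1e-03  1.0e-04 -1.0e+00] F [-2.87 -2.25 10.53] M [-0.38  0.82  0.01] w 14.0 q6 2.1
```

```bash
python3 - <<'E'
from h import *
im=shot("wrist","w9")
cv2.imwrite("pics/w9c.png",cv2.resize(im[70:330,200:440,::-1],(552,598),interpolation=cv2.INTER_CUBIC)); st()
E
```

```text
t 18.77 tcp [0.5169 0.2118 0.1216] jaw -105.96 xaxis [ 2.2e-03  1.0e-04 -1.0e+00] F [-3.33 -1.57 10.92] M [-0.47  0.82 -0.  ] w 13.7 q6 2.1
```

View pics/w9c.png

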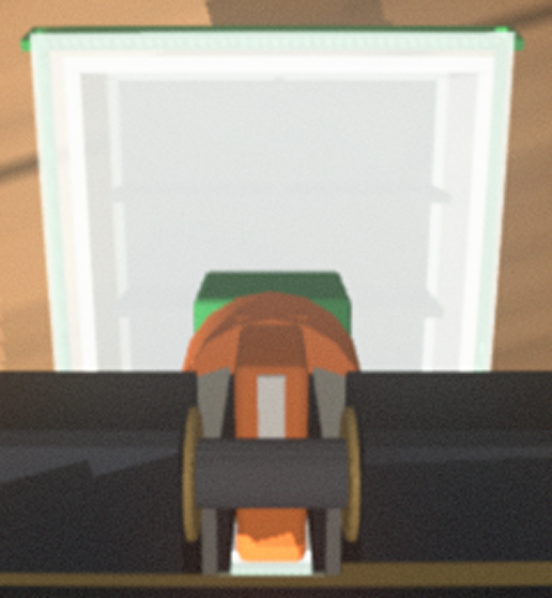

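The knob's skirt edge is still at row 197, as before insertion, so it hasn't slipped in the grip. The lid edge is square with even margins. Handing in.

```bash
python3 - <<'E'
from h import *
print(manip.finish_job())
E
```

```text
the job is handed in; nothing more can be done
None
```

The job is done and handed in at about 18.8 s, with the gripper still holding the knob pressed down.

- **Lid:** I carried it by the tower and set it on the clear tray. After release, the plate measured 172 × 131 mm at seated height. The lid's yaw matches the tray's at about −15.9°, and its centre is within about 2 mm of the tray's.
- **Knob:** I gripped it across the bar and turned it so its +x matches the shaft's flat. It went on with no force until z 0.129, the expected fully-on height.
- **Press:** I pressed it a further 7.3 mm. The force rose by about 1 N per mm to 10.5–10.9 N, so the shaft is near its 8 mm stop.

**Last checks:** the knob had not slipped in the grip, and the lid looked flat and square. A side force of 3–4 N stayed on the wrist while pressing; I tried to ease it but it did not go away. I did not touch the other things on the bench, but I took no final picture to check each one's position.

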